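# Release the ratchet clamp of the larger casting

## Robot

A 6-joint arm with a two-finger parallel gripper is mounted at the origin on a cart in front of the work surface, level with it; the furniture and walls round the work are solid. World frame = base frame: x ahead of the robot, y to its left, z up, the work surface at z = 0. Lengths are in m, angles in rad, forces in N, time in s.
With the tool pointing down it reaches from about 0.3 to 0.775 m from the base axis. Payload 14.6 kg.
Tool frame: the origin (TCP) lies at the very end of the fingers, on their centre line; the grasp point (between the pads) lies 19 mm behind it; z points along the fingers, y is the line along which they close (so a half turn about z gives the same grasp; the last joint's range is limited). The gripper opens to 94 mm and grips with 3 to 60 N. Pads are 16 mm wide; open, the fingers measure 119 mm over their backs; the gripper's body (75 mm by 177 mm) begins 78 mm behind the grasp point.
Start: joints at [1.255, 0.3, 1.521, -0, 1.321, -0.067], TCP at [0.135, 0.533, 0.185] pointing down, gripper open.
Joint ranges: [-3.03, 3.03], [-0.79, 2.21], [0.23, 2.52], [-1.04, 4.18], [0, 3.07], [-2.55, 2.55]. Speed limits (rad/s): [2.22, 2.22, 2.57, 3.14, 3.14, 3.14].

## Interface

Orientations are given as [roll, pitch, yaw] about the fixed x, y, z axes, in that order (R = Rz(yaw) Ry(pitch) Rx(roll)).
In Python, from station import * gives the robot as it stands.
- The arm moves only by the tool jog_arm, never from a script. Its argument "rows" is a list of rows, each a list of 3 entries, a list of its own where there are three numbers: the shift along the tool's x, y, z in m, then the turn about the tool's z in degrees, then the finger opening in m, from 0 to 0.094. A call has 1 to 12 rows; each row shifts and turns the commanded pose from where the row before left it, along the tool's axes as they then stand; what a row does not reach is not made up. A row lasts 1/12 s, in which the tool goes at most 41.7 mm and 7.16 degrees, less where a joint would pass 70% of its speed; a pose out of reach is approached as far as the arm can. A call is refused whole if a number of a shift passes 0.0417 or a number of a turn 7.16, either way. A call with a gripper value outside its range is refused whole. The fingers move at their own pace and stop on an object; "squeeze" is the grip in N (left out, the last holds). Time passes only in rows, so rows that do not move let the fingers close. It gives the time, the measured TCP pose, the force, the opening and the grip force at its end, in the units of the state.
- get_obs(): the state, without advancing time (a new reading comes with each control period).
- camera(name): name is "scene" or "top" or "wrist"; returns a dict with "image" (384x512x3 uint8, red, green, blue), "range_z" (384x512 float32, m along the optical axis (not along the pixel's ray), 0 where there is no reading), "K" (3x3 intrinsics, pixels), "world_from_camera" (4x4, takes a point from camera to world coordinates); the wrist camera has in their place "T_tool_cam" (4x4, takes a point from camera to tool coordinates, whose origin is the TCP and whose axes are the flange's). Camera axes: x right, y up, looking along -z (the intrinsics and any distortion apply to the point x, -y, -z); pixel columns grow to the right and rows downward; lengths in m; the calibration is good to about 2 mm. The wrist camera is an equidistant fisheye: a pixel r from the principal point sees the ray r / f radians off the axis. A picture is of the moment at which its call begins: read the wrist's pose just before it.
- hand_in(): hands the job in; it is judged then, once.
Trained networks look in a picture, given as the dict that the camera call returned (one of the last four; its "shot" number tells which), for a name from the list of things; names that differ only in an ending like _2 or _b are one class to them, and where a whole thing is asked for, a point or a joint stands for the part that bears it (a point fixed in the world has none). Each returns a list of dicts, best first, with "p" (0 to 1); they miss things now and then, are a little off and sometimes report something else, mostly with a low value. They report only what shows in the picture. A call takes as long as a camera call.
- search_frame(label, picture): "at" ([column, row] as shares, 0 to 1, of the picture: columns of its width, rows of its height, amid what is visible of it).
- spot_point(label, picture): "at" ([column, row] as shares, 0 to 1, of the picture: columns of its width, rows of its height: a listed point, or the origin of a listed thing).
The state is a dict: "time_s": time; "qpos": joint angles; "joint_vel": joint speeds; "tau": joint torques, N m; "ee_pos": TCP position; "eef_rot": TCP orientation; "force": force on the tool from outside, world axes, zero at the start; "moment": the same for the moment, N m; "grip_width": finger opening in m; "grip_force": force on a finger pad.
Only numpy, scipy, OpenCV 4.12 (cv2) and the standard library are available. Lean on these libraries where they do the work, as an engineer would, in place of code of your own. Each camera call takes 0.05 s, during which the arm holds its last target. There are 200 camera calls.

## Task

The glue on the larger rock casting has set: open the clamp that holds it. With the fingertips only, press down the release paddle on its sliding jaw, keep it pressed and push the jaw along its rail, away from the casting, fully back to its end stop; then let the paddle spring up. Do not grip or lift anything: both castings stay lying where they are, and the other clamp and the things around are left alone.

Things in the scene. Friction and masses are not known exactly. Their poses are not given: they have to be found in the camera images.
- clamp_big: ratchet bench clamp fixed to the bench: plywood board 296 x 76 x 18 mm with a flush toothed steel rail, origin at the middle of its underside, z up, +x along the rail. A fixed wooden fence stands at its -x end, a steel end stop at its +x end; the sliding jaw opens towards +x. This one holds the larger casting. The jaw is 100 mm long, 70 mm wide and reaches 88 mm above the bench
- clamp_small: a second clamp of exactly the same make, standing 15 to 25 cm to the left or right of the first; it holds the smaller casting and is to stay shut
- clamp_big_jaw (a joint): position of the sliding jaw of the larger casting's clamp along the rail, m: about 0.032 at the start, 0.105 when fully back against its end stop. It slides with about 3.5 N of friction once the pawl is out of the teeth; otherwise it is locked (teeth every 8 mm)
- clamp_big_release (a joint): angle of the release paddle of the larger casting's clamp, rad: 0 up (pawl in the teeth), the pawl is clear above about 0.16, stop at 0.28. It springs up again when let go, and the pawl then locks the jaw wherever it stands
- clamp_big_wall (a point): middle of the face of the upright thumb wall that looks towards the casting, 76 mm above the bench; the wall is part of the sliding jaw, 56 mm wide, and its top is 88 mm above the bench. Pushing this face towards the clamp's +x slides the jaw back. Axes as the clamp's
- clamp_small_jaw (a joint): position of the other clamp's jaw, m: about 0.008 at the start; to stay there
- clamp_small_release (a joint): angle of the other clamp's release paddle, rad: 0 up; to be left alone
- casting_big_mid (a point): centre of the larger plaster rock casting, loose, 80 mm along the rail, 54 mm across, 36 mm high, lying on the board between fence and jaw; its top is 54 mm above the bench
- casting_small_mid (a point): centre of the smaller plaster rock casting, loose, 56 mm along the rail, 47 mm across, 29 mm high, in the other clamp
- tape_measure: loose tape measure 66 x 78 x 38 mm, left of the clamps near the front edge; origin under its centre
- glue_bottle: loose standing glue bottle 47 x 58 x 164 mm, behind the clamps; origin under its centre
- paint_pot: loose paint pot 61 x 50 x 55 mm, behind the clamps; origin under its centre
- clamp_big_paddle (a point): where to press the release paddle: centre line of its top face, 60 mm above the bench at rest, 18 mm before the thumb wall. A ribbed steel plate 39 mm along the rail, 50 mm across, open above and on three sides, hinged 23 mm to this point's +x at the wall's foot. Pressed here it gives from about 2 N, frees the teeth 3.5 mm down, stops 6 mm down at about 5 N. Turns with the paddle

How it is judged:
On the way, in this order (a step that is already met when the one before it is completed fails the run):
1. the release paddle of the larger casting's clamp is pressed, its jaw still at the casting (value of joint clamp_big_release above 0.14 rad and value of joint clamp_big_jaw below 0.06 m), for 0.05 s.
2. the jaw is pushed fully back (value of joint clamp_big_jaw above 0.097 m), for 0.1 s.
At the end, for the whole second after the job is handed in: Large clamp: jaw within 8 mm of its end stop, at rest, paddle up again. Both castings within 12 mm of where they lay, the other clamp's jaw slid less than 5 mm, tape measure, glue bottle and paint pot within 20 mm of where they stood (value of joint clamp_big_jaw above 0.097 m and value of joint clamp_big_release below 0.08 rad and velocity of joint clamp_big_jaw between -0.005 and 0.005 m/s and distance of each of casting_big_mid, casting_small_mid from where it was at the start of the episode below 0.012 m and value of joint clamp_small_jaw below 0.013 m and distance of each of tape_measure, glue_bottle, paint_pot from where it was at the start of the episode below 0.02 m); the robot touches nothing.
It fails at once if a casting is lifted or pushed out of place (distance of any of casting_big_mid, casting_small_mid from where it was at the start of the episode above 0.02 m).
It fails at once if the other clamp's release is pressed or its jaw moved (value of joint clamp_small_release above 0.14 rad or value of joint clamp_small_jaw above 0.016 m).
It fails at once if a bystander is lifted or displaced (distance of any of tape_measure, glue_bottle, paint_pot from where it was at the start of the episode above 0.03 m).
It also fails if it takes over 32 s, if anything falls off the work surface, if the arm or the gripper's body presses on something with over 40 N, if the wrist force passes 120 N, or if a joint passes its speed limit or range.

## Working session

There is one attempt and no reset: what is moved stays moved. The work goes in short steps, Python scripts to look and compute and a tool call to move; the robot and the scene stay as the last step left them, time stands still between calls to the robot, and variables do not carry over. Pictures are saved under pics/ and viewed, at most 10 in all, crops included, and the job is handed in when it is done.

Besides the shell and the picture viewer there is one more tool, called after "Call:" as name(argument=value, ...) on one line, values as JSON. jog_arm: Moves the arm, as the interface text tells. Its arguments: {"type":"object","properties":{"rows":{"type":"array","items":{"type":"array"}},"squeeze":{"type":"number"}},"required":["rows"]}

```bash
mkdir -p pics; cat > h.py <<'E'
from station import *
import numpy as np, cv2
def world(pic,u,v,z=None):
    K=pic["K"];T=pic["world_from_camera"]
    d=np.array([(u-K[0][2])/K[0][0],-(v-K[1][2])/K[1][1],-1.0])
    r=pic["range_z"]
    if z is None:
        p=r[int(round(v))-1:int(round(v))+2,int(round(u))-1:int(round(u))+2]; s=np.median(p[p>0])
        return T[:3,:3]@(d*s)+T[:3,3]
    w=T[:3,:3]@d; return T[:3,3]+w*(z-T[2,3])/w[2]
E
python3 - <<'E'
from h import *
for c in ["top","scene"]:
    p=camera(c); cv2.imwrite(f"pics/{c}1.png",p["image"][:,:,::-1])
    for l,z in [("clamp_big_paddle",.06),("clamp_big_wall",.076),("casting_big_mid",.036),("casting_small_mid",.033),("clamp_big",0),("clamp_small",0),("glue_bottle",0),("paint_pot",0),("tape_measure",0)]:
        for r in spot_point(l,p)[:3]:
            u,v=r["at"][0]*512,r["at"][1]*384
            print(c,l,round(r["p"],2),round(u),round(v),world(p,u,v,z).round(3),world(p,u,v).round(3))
o=get_obs();print(o["time_s"],o["ee_pos"],o["eef_rot"])
E
```

```text
top clamp_big_paddle 0.65 255 202 [0.566 0.028 0.06 ] [0.566 0.028 0.061]
top clamp_big_wall 0.71 252 193 [0.585 0.034 0.076] [0.585 0.034 0.076]
top clamp_big_wall 0.36 241 119 [0.764 0.043 0.076] [0.767 0.043 0.068]
top casting_big_mid 0.63 262 234 [0.494 0.021 0.036] [0.492 0.021 0.05 ]
top casting_big_mid 0.42 256 191 [0.596 0.023 0.036] [0.587 0.025 0.085]
top casting_small_mid 0.92 332 256 [ 0.426 -0.136  0.033] [ 0.425 -0.133  0.045]
top clamp_big 0.87 254 206 [0.568 0.03  0.   ] [0.558 0.031 0.059]
top clamp_small 0.87 327 216 [ 0.524 -0.144  0.   ] [ 0.514 -0.129  0.085]
top glue_bottle 0.98 243 122 [0.784 0.036 0.   ] [0.769 0.037 0.043]
top paint_pot 0.82 293 116 [ 0.786 -0.091  0.   ] [ 0.768 -0.084  0.052]
top tape_measure 0.62 152 286 [0.401 0.29  0.   ] [0.4   0.282 0.039]
scene clamp_big_paddle 0.51 261 209 [0.565 0.027 0.06 ] [0.565 0.027 0.06 ]
scene clamp_big_wall 0.89 267 199 [0.586 0.03  0.076] [0.584 0.028 0.079]
scene casting_big_mid 0.83 242 236 [0.488 0.012 0.036] [0.481 0.003 0.05 ]
scene casting_small_mid 0.81 267 294 [ 0.427 -0.134  0.033] [ 0.422 -0.139  0.045]
scene casting_small_mid 0.53 300 279 [ 0.5   -0.156  0.033] [ 0.498 -0.158  0.037]
scene clamp_big 0.64 267 223 [0.58  0.025 0.   ] [0.558 0.002 0.035]
scene clamp_small 0.61 300 280 [ 0.516 -0.145  0.   ] [ 0.496 -0.16   0.037]
scene glue_bottle 0.97 316 182 [0.792 0.042 0.   ] [0.773 0.028 0.02 ]
scene paint_pot 0.79 354 207 [ 0.784 -0.093  0.   ] [ 0.766 -0.102  0.019]
scene tape_measure 0.71 151 207 [0.4   0.284 0.   ] [0.389 0.25  0.032]
1.0 [0.13542299 0.53303997 0.18454597] [-3.14154334e+00 -1.54217148e-05  2.89278895e+00]
```

View pics/top1.png

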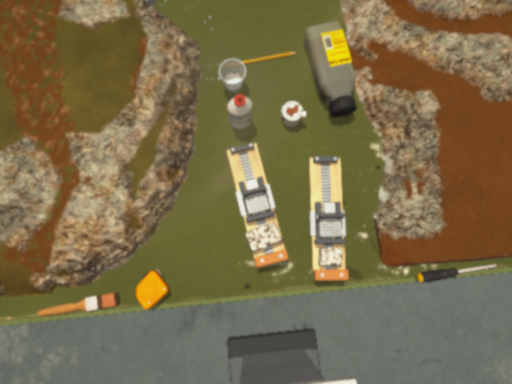

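View pics/scene1.png

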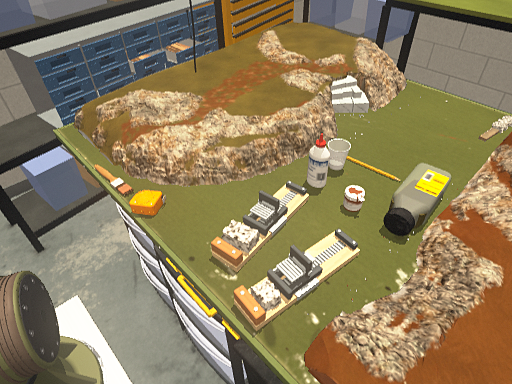

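```bash
python3 - <<'E'
from h import *
p=camera("top")
# wall top points (z .08-.092) and paddle points in vicinity; board edges
v,u=np.mgrid[0:384,0:512]
K=p["K"];s=p["range_z"];d=np.stack([(u-K[0][2])/K[0][0]*s,-(v-K[1][2])/K[1][1]*s,-s],-1)
W=d@p["world_from_camera"][:3,:3].T+p["world_from_camera"][:3,3]
R=(abs(W[...,0]-.58)<.17)&(abs(W[...,1]-.03)<.09)&(s>0)
for a,b in [(.012,.022),(.056,.065),(.08,.094)]:
    m=R&(W[...,2]>a)&(W[...,2]<b); P=W[m][:,:2].astype(np.float32)
    print(a,len(P),P.mean(0).round(3),P.min(0).round(3),P.max(0).round(3),cv2.minAreaRect(P*1000))
E
```

```text
0.012 1590 [0.606 0.031] [ 0.419 -0.033] [0.721 0.084] ((570.4776611328125, 25.644302368164062), (295.4209289550781, 82.26203918457031), 8.449849128723145)
0.056 448 [0.573 0.027] [ 0.466 -0.002] [0.621 0.059] ((546.4609375, 21.601722717285156), (152.82345581054688, 61.169639587402344), 9.339155197143555)
0.08 115 [0.59  0.028] [0.582 0.001] [0.6   0.057] ((590.9547119140625, 28.947959899902344), (10.830602645874023, 55.45394515991211), 8.395729064941406)
```

The top view shows the larger clamp on the left: casting around (265,236), paddle (258,202), fence (270,257), end stop (242,148). The scene view agrees. The rail's +x points away from the robot at a yaw of about 8.5°. The wall face is near (0.586, 0.028) and the paddle near (0.567, 0.026). I'll turn the tool square to the rail, close the fingers and hover there.

Call:
jog_arm(rows=[[[0,0,0],-5.7,0],[[0,0,0],-5.7,0],[[0,0,0],-5.7,0],[[0,0,0],-5.7,0],[[-0.0177,-0.0283,0],0,0],[[-0.0177,-0.0283,0],0,0],[[-0.0177,-0.0283,0],0,0],[[-0.0177,-0.0283,0],0,0],[[-0.0177,-0.0283,0],0,0],[[-0.0177,-0.0283,0],0,0],[[-0.0177,-0.0283,0],0,0],[[-0.0177,-0.0283,0],0,0]])

```text
time_s: 2.05
ee_pos: [0.3099, 0.3289, 0.1847]
eef_rot: [3.141, 0.0, -2.992]
force: [0.0, 0.5, 0.5]
grip_width: 0.0174
grip_force: 0.0
```

Call:
jog_arm(rows=[[[-0.0177,-0.0283,0],0,0],[[-0.0177,-0.0283,0],0,0],[[-0.0177,-0.0283,0],0,0],[[-0.0177,-0.0283,0],0,0],[[-0.0177,-0.0283,0],0,0],[[-0.0177,-0.0283,0],0,0],[[-0.0177,-0.0283,0],0,0],[[-0.0177,-0.0283,0],0,0],[[-0.0177,-0.0283,0],0,0],[[-0.0177,-0.0283,0],0,0],[[0,0,0],0,0],[[0,0,0],0,0]])

```text
time_s: 3.05
ee_pos: [0.5265, 0.0756, 0.1841]
eef_rot: [3.141, -0.001, -2.995]
force: [-0.5, -0.3, -0.1]
grip_width: 0.0005
grip_force: 0.0
```

```bash
python3 - <<'E'
from h import *
from scipy.spatial.transform import Rotation as Ro
o=get_obs();p=camera("wrist");cv2.imwrite("pics/w1.png",p["image"][:,:,::-1])
print(o["time_s"],o["ee_pos"],o["eef_rot"],o["force"],o["grip_width"])
R=Ro.from_euler("xyz",o["eef_rot"]).as_matrix();T=np.array(p["T_tool_cam"]);K=p["K"]
for l,z in [("clamp_big_paddle",.06),("clamp_big_wall",.076),("clamp_big",0),("casting_big_mid",.036)]:
    for r in spot_point(l,p)[:2]:
        u,v=r["at"][0]*512,r["at"][1]*384
        a,b=(u-K[0][2])/K[0][0],(v-K[1][2])/K[1][1];t=np.hypot(a,b)
        d=np.array([a/t*np.sin(t),-b/t*np.sin(t),-np.cos(t)])
        w=R@T[:3,:3]@d;c=R@T[:3,3]+o["ee_pos"];print(l,round(r["p"],2),round(u),round(v),(c+w*(z-c[2])/w[2]).round(4))
E
```

```text
3.05 [0.52653133 0.07564114 0.18411799] [ 3.14146155e+00 -7.28836620e-04 -2.99472079e+00] [-0.53210276 -0.34682823 -0.11737901] 0.0005229463221322565
clamp_big_wall 0.81 207 227 [0.5855 0.028  0.076 ]
clamp_big 0.83 216 196 [0.5727 0.0265 0.    ]
casting_big_mid 0.81 211 134 [0.4855 0.0154 0.036 ]
```

Call:
jog_arm(rows=[[[-0.0192,-0.0279,0],0,0],[[-0.0192,-0.0279,0],0,0],[[0,0,0],0,0],[[0,0,0.03],0,0],[[0,0,0.03],0,0],[[0,0,0.03],0,0],[[0,0,0.025],0,0],[[0,0,0],0,0],[[0,0,0],0,0]])

```text
time_s: 4.05
ee_pos: [0.5719, 0.0279, 0.0696]
eef_rot: [3.141, -0.001, -2.992]
force: [-0.2, -0.7, 1.5]
grip_width: 0.0004
grip_force: 0.0
```

```bash
python3 - <<'E'
from h import *
p=camera("wrist");cv2.imwrite("pics/w2.png",p["image"][:,:,::-1])
print(get_obs()["force"])
E
```

```text
[ 0.8177213   1.46837402 -0.22875896]
```

View pics/w2.png

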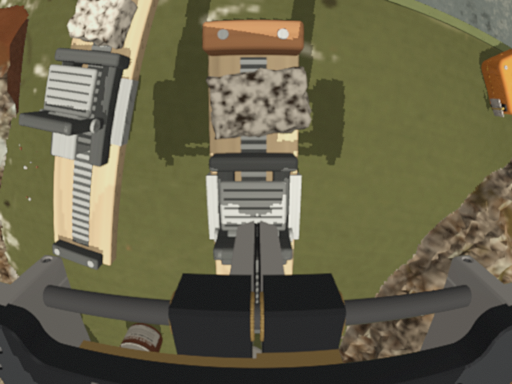

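The wrist view shows the closed fingertips at (257,225), centred on the ribbed paddle (255,200) just before the thumb wall. The casting at (260,103) is well clear. I'll go down gently.

Call:
jog_arm(rows=[[[0,0,0.004],0,0],[[0,0,0.004],0,0],[[0,0,0.002],0,0],[[0,0,0],0,0],[[0,0,0],0,0]])

```text
time_s: 4.52
ee_pos: [0.5725, 0.0272, 0.0598]
eef_rot: [-3.142, 0.0, -2.992]
force: [-0.8, -0.4, -0.1]
grip_width: 0.0002
grip_force: 0.0
```

Call:
jog_arm(rows=[[[0,0,0.001],0,0],[[0,0,0],0,0],[[0,0,0],0,0]])

```text
time_s: 4.77
ee_pos: [0.5725, 0.0271, 0.0586]
eef_rot: [-3.142, 0.0, -2.993]
force: [-1.3, -0.3, -0.6]
grip_width: 0.0006
grip_force: 0.0
```

Call:
jog_arm(rows=[[[0,0,0.001],0,0],[[0,0,0],0,0],[[0,0,0],0,0]])

```text
time_s: 5.02
ee_pos: [0.5724, 0.0272, 0.0575]
eef_rot: [-3.142, -0.0, -2.992]
force: [-0.5, 0.5, -0.0]
grip_width: 0.0007
grip_force: 0.0
```

Call:
jog_arm(rows=[[[0,0,0.001],0,0],[[0,0,0],0,0],[[0,0,0],0,0]])

```text
time_s: 5.27
ee_pos: [0.5724, 0.0271, 0.0565]
eef_rot: [-3.142, -0.0, -2.992]
force: [0.1, -0.2, 0.0]
grip_width: 0.0001
grip_force: 0.0
```

Call:
jog_arm(rows=[[[0,0,0.001],0,0],[[0,0,0],0,0],[[0,0,0],0,0]])

```text
time_s: 5.52
ee_pos: [0.5724, 0.0272, 0.0555]
eef_rot: [-3.142, -0.0, -2.992]
force: [0.1, -0.1, 1.0]
grip_width: 0.0004
grip_force: 0.0
```

Call:
jog_arm(rows=[[[0,0,0.001],0,0],[[0,0,0],0,0],[[0,0,0],0,0]])

```text
time_s: 5.77
ee_pos: [0.5724, 0.0272, 0.0545]
eef_rot: [3.142, -0.0, -2.992]
force: [0.2, 0.5, -0.2]
grip_width: 0.0006
grip_force: 0.0
```

```bash
python3 - <<'E'
from h import *
p=camera("scene")
im=cv2.resize(p["image"][150:270,200:320,::-1],None,fx=5,fy=5,interpolation=cv2.INTER_CUBIC)
q=camera("wrist");b=cv2.resize(q["image"][130:280,180:340,::-1],(640,600))
cv2.imwrite("pics/s2.png",im);cv2.imwrite("pics/w3.png",b)
E
```

```text
(no output)
```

View pics/s2.png

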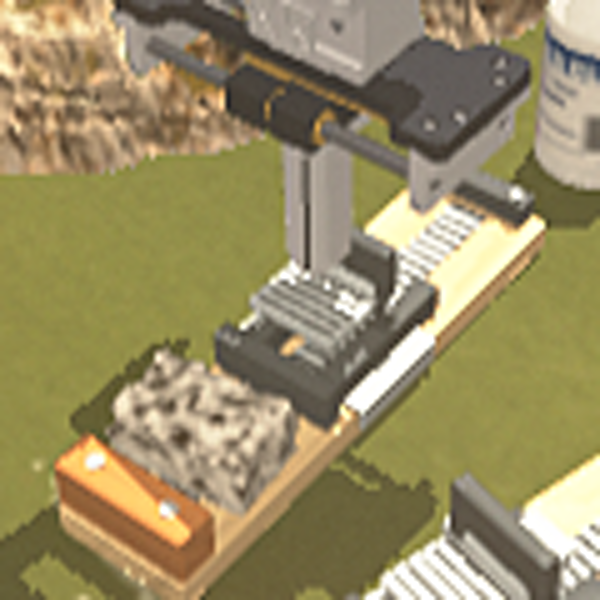

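View pics/w3.png

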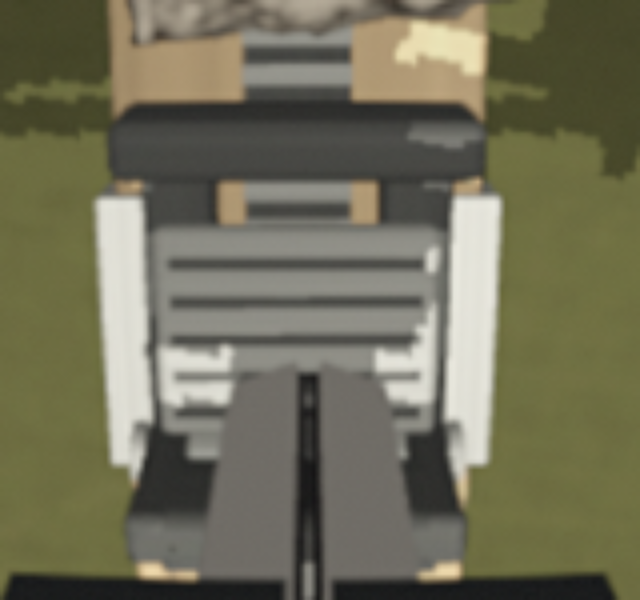

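```bash
python3 - <<'E'
from h import *
for c in ["scene","top"]:
    p=camera(c)
    v,u=np.mgrid[0:384,0:512];K=p["K"];s=p["range_z"];d=np.stack([(u-K[0][2])/K[0][0]*s,-(v-K[1][2])/K[1][1]*s,-s],-1)
    W=d@p["world_from_camera"][:3,:3].T+p["world_from_camera"][:3,3]
    th=np.radians(8.4);dx=W[...,0]-.5855;dy=W[...,1]-.028
    a=dx*np.cos(th)+dy*np.sin(th);b=-dx*np.sin(th)+dy*np.cos(th)
    for lo in range(-44,10,4):
        m=(s>0)&(a*1000>=lo)&(a*1000<lo+4)&(abs(b)<.023)&(W[...,2]<.1)
        print(c,lo,np.sort(W[m][:,2]*1000).round(0).astype(int).tolist()[::2])
for i in range(4): print(get_obs()["force"])
print(get_obs()["tau"])
E
```

```text
scene -44 [36, 56, 57, 58, 58, 59, 59, 61]
scene -40 [34, 36, 37, 38, 54, 56, 58, 58, 58, 59, 59, 59, 59, 59, 60, 60, 60, 60, 61, 62, 62]
scene -36 [28, 34, 35, 36, 39, 57, 58, 58, 59, 59, 60, 60, 60, 60, 60]
scene -32 [24, 30, 34, 36, 37, 37, 57, 58, 59, 59, 59, 59, 60, 60, 60, 60, 61, 61, 61]
scene -28 [16, 18, 18, 19, 22, 28, 36, 36, 58, 59, 59, 59, 59, 60, 60, 60, 60, 61, 87]
scene -24 [16, 17, 18, 19, 19, 20, 25, 36, 37, 58, 59, 59, 59, 59, 59, 59, 59, 60, 60, 60, 60, 62, 77, 78, 80, 81, 82, 84, 84, 85, 86, 86, 87, 87, 88, 88, 89, 90, 90, 92, 92, 94, 94, 95, 96, 97, 97, 98, 99, 99, 99]
scene -20 [16, 17, 17, 18, 18, 19, 22, 37, 58, 58, 58, 59, 59, 59, 59, 60, 60, 62, 87, 91, 95]
scene -16 [17, 17, 18, 19, 35, 36, 58, 59, 59, 59, 59, 59, 60, 60, 61, 61, 61, 89, 94, 99]
scene -12 [17, 19, 37, 57, 58, 58, 58, 59, 59, 59, 60, 60, 60, 61, 61, 87, 91, 96]
scene -8 [18, 57, 60, 60, 60, 61, 61, 99]
scene -4 [18, 35, 37, 56, 58, 59, 60, 68, 69, 70, 71, 72, 73, 77, 79, 79, 81, 83, 86]
scene 0 [18, 54, 56, 57, 57, 58, 58, 59, 63, 67, 68, 72, 75, 77, 81, 83, 84, 85, 86, 88, 88, 89]
scene 4 [17, 55, 56, 58, 60, 86, 87, 88, 88]
scene 8 [86]
top -44 []
top -40 []
top -36 []
top -32 []
top -28 []
top -24 []
top -20 []
top -16 []
top -12 []
top -8 []
top -4 []
top 0 []
top 4 []
top 8 []
[-0.16240575  0.31357077 -0.65852994]
[-0.16240575  0.31357077 -0.65852994]
[-0.16240575  0.31357077 -0.65852994]
[-0.16240575  0.31357077 -0.65852994]
[ 6.19001748e-04 -5.93563271e+01 -3.10578275e+01 -2.46398005e-02
  7.11063948e-02  4.05552123e-05]
```

```bash
python3 - <<'E'
from h import *
p=camera("scene")
for u in (259,263,267):
    for v in range(194,214): 
        w=p["range_z"][v,u]; K=p["K"];d=np.array([(u-K[0][2])/K[0][0],-(v-K[1][2])/K[1][1],-1.])*w
        print(u,v,p["image"][v,u],((p["world_from_camera"][:3,:3]@d+p["world_from_camera"][:3,3])*1000).round(0))
E
```

```text
259 194 [174 161 151] [562.  31. 108.]
259 195 [173 162 151] [563.  31. 104.]
259 196 [173 162 151] [561.  30. 102.]
259 197 [175 163 152] [561.  30.  99.]
259 198 [171 161 149] [562.  31.  94.]
259 199 [173 161 151] [561.  31.  92.]
259 200 [173 160 152] [563.  32.  87.]
259 201 [169 158 147] [562.  32.  85.]
259 202 [165 153 144] [562.  31.  82.]
259 203 [235 230 213] [562.  31.  79.]
259 204 [255 255 251] [573.  44.  59.]
259 205 [155 151 138] [570.  41.  60.]
259 206 [172 165 150] [568.  38.  60.]
259 207 [139 135 122] [566.  36.  60.]
259 208 [137 133 119] [562.  32.  61.]
259 209 [173 168 154] [561.  31.  60.]
259 210 [128 123 111] [559.  29.  60.]
259 211 [176 170 156] [556.  26.  60.]
259 212 [169 163 147] [554.  24.  59.]
259 213 [133 129 114] [552.  21.  59.]
263 194 [171 162 149] [564.  19. 114.]
263 195 [171 161 149] [565.  20. 109.]
263 196 [172 161 146] [565.  20. 106.]
263 197 [174 163 150] [564.  20. 104.]
263 198 [172 160 148] [563.  19. 102.]
263 199 [172 163 149] [565.  21.  96.]
263 200 [174 164 151] [564.  20.  95.]
263 201 [172 162 150] [564.  20.  91.]
263 202 
[... 539 characters left out ...]
67 196 [157 147 137] [572.  15. 106.]
267 197 [159 147 139] [572.  15. 102.]
267 198 [157 147 136] [573.  16.  97.]
267 199 [158 146 136] [571.  14.  97.]
267 200 [160 149 139] [573.  16.  92.]
267 201 [161 149 139] [573.  16.  88.]
267 202 [159 150 137] [573.  15.  86.]
267 203 [178 174 159] [590.  33.  58.]
267 204 [198 194 179] [588.  32.  57.]
267 205 [165 159 146] [586.  30.  57.]
267 206 [158 149 137] [581.  25.  60.]
267 207 [136 130 118] [579.  23.  60.]
267 208 [171 166 150] [577.  20.  60.]
267 209 [131 126 113] [574.  17.  60.]
267 210 [235 229 209] [572.  15.  60.]
267 211 [255 255 255] [570.  13.  60.]
267 212 [126 121 108] [568.  10.  60.]
267 213 [183 179 164] [565.   8.  60.]
```

The cameras put the real fingertips at about z≈77 mm, roughly 20 mm above the reported TCP. The paddle is flat at 60 mm and untouched, and x/y agree. I'll keep going down under force feedback.

Call:
jog_arm(rows=[[[0,0,0.004],0,0],[[0,0,0.004],0,0],[[0,0,0.004],0,0],[[0,0,0],0,0],[[0,0,0],0,0]])

```text
time_s: 6.43
ee_pos: [0.5722, 0.0272, 0.0421]
eef_rot: [3.141, -0.001, -2.992]
force: [0.7, -0.2, -0.4]
grip_width: 0.0005
grip_force: 0.0
```

Call:
jog_arm(rows=[[[0,0,0.002],0,0],[[0,0,0],0,0],[[0,0,0],0,0]])

```text
time_s: 6.68
ee_pos: [0.5724, 0.0272, 0.0405]
eef_rot: [-3.142, -0.0, -2.992]
force: [0.3, 0.8, 0.1]
grip_width: 0.0003
grip_force: 0.0
```

Call:
jog_arm(rows=[[[0,0,0.001],0,0],[[0,0,0],0,0],[[0,0,0],0,0]])

```text
time_s: 6.93
ee_pos: [0.5724, 0.0272, 0.0395]
eef_rot: [3.142, -0.0, -2.992]
force: [-0.8, 0.6, 0.7]
grip_width: 0.0003
grip_force: 0.0
```

Call:
jog_arm(rows=[[[-0.002,0,0],0,0],[[0,0,0.001],0,0],[[0,0,0],0,0],[[0,0,0],0,0]])

```text
time_s: 7.27
ee_pos: [0.5748, 0.0275, 0.0391]
eef_rot: [-3.141, 0.001, -2.992]
force: [-1.6, 0.3, 7.0]
grip_width: 0.0002
grip_force: 3.0
```

Call:
jog_arm(rows=[[[0,0,0.001],0,0],[[0,0,0],0,0],[[0,0,0],0,0]])

```text
time_s: 7.52
ee_pos: [0.575, 0.0275, 0.0385]
eef_rot: [-3.141, 0.001, -2.992]
force: [-2.4, 0.2, 9.1]
grip_width: 0.0002
grip_force: 4.6
```

Call:
jog_arm(rows=[[[0,0,0.001],0,0],[[0,0,0],0,0],[[0,0,0],0,0]])

```text
time_s: 7.77
ee_pos: [0.5751, 0.0275, 0.0377]
eef_rot: [-3.141, 0.002, -2.992]
force: [-3.5, -0.2, 10.7]
grip_width: 0.0004
grip_force: 5.6
```

Contact force matches a push close to the hinge, with the paddle at about 0.19 rad. I'll press a bit further, then start sliding.

Call:
jog_arm(rows=[[[0,0,0.001],0,0],[[0,0,0],0,0],[[0,0,0],0,0]])

```text
time_s: 8.02
ee_pos: [0.5752, 0.0275, 0.0369]
eef_rot: [-3.141, 0.002, -2.992]
force: [-2.0, -0.2, 13.0]
grip_width: 0.0004
grip_force: 6.4
```

Call:
jog_arm(rows=[[[-0.002,0,0],0,0],[[-0.002,0,0],0,0],[[-0.002,0,0],0,0],[[0,0,0],0,0]])

```text
time_s: 8.35
ee_pos: [0.5815, 0.0285, 0.037]
eef_rot: [-3.141, 0.002, -2.992]
force: [-2.6, 1.0, 11.2]
grip_width: 0.0001
grip_force: 6.1
```

The vertical force is unchanged after 6 mm, so the jaw is moving with the fingers. I'll carry on.

Call:
jog_arm(rows=[[[-0.004,0,0],0,0],[[-0.004,0,0],0,0],[[-0.004,0,0],0,0],[[-0.004,0,0],0,0],[[-0.004,0,0],0,0],[[-0.004,0,0],0,0],[[0,0,0],0,0]])

```text
time_s: 8.93
ee_pos: [0.6055, 0.0321, 0.037]
eef_rot: [-3.141, 0.003, -2.992]
force: [0.2, 0.8, 10.6]
grip_width: 0.0006
grip_force: 5.7
```

```bash
python3 - <<'E'
from h import *
p=camera("scene")
im=cv2.resize(p["image"][150:270,200:320,::-1],None,fx=5,fy=5,interpolation=cv2.INTER_CUBIC)
cv2.imwrite("pics/s3.png",im)
E
```

```text
(no output)
```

View pics/s3.png

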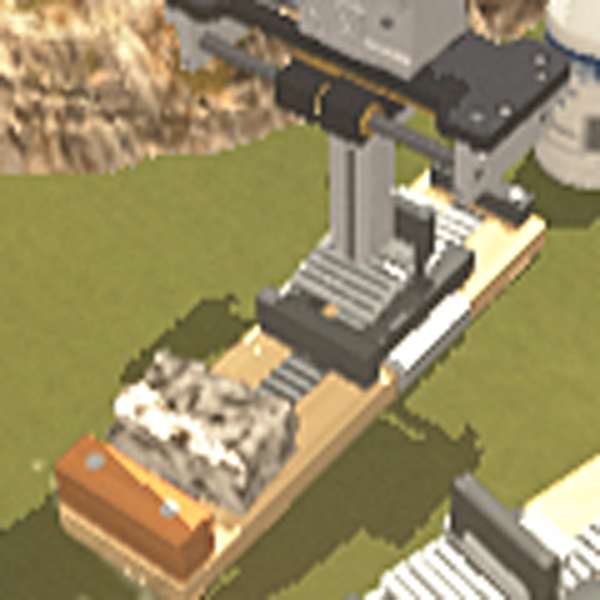

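The jaw has moved back with the fingers and the casting is still in place against the fence.

Call:
jog_arm(rows=[[[-0.004,0,0],0,0],[[-0.004,0,0],0,0],[[-0.004,0,0],0,0],[[-0.004,0,0],0,0],[[-0.004,0,0],0,0],[[-0.004,0,0],0,0],[[-0.004,0,0],0,0],[[-0.004,0,0],0,0],[[-0.004,0,0],0,0],[[0,0,0],0,0]])

```text
time_s: 9.82
ee_pos: [0.6411, 0.0375, 0.0371]
eef_rot: [-3.141, 0.003, -2.992]
force: [-0.7, 0.8, 11.5]
grip_width: 0.0005
grip_force: 5.6
```

Call:
jog_arm(rows=[[[-0.002,0,0],0,0],[[-0.002,0,0],0,0],[[-0.002,0,0],0,0],[[0,0,0],0,0]])

```text
time_s: 10.15
ee_pos: [0.6462, 0.0383, 0.0371]
eef_rot: [-3.141, 0.001, -2.992]
force: [-4.9, 0.4, 12.3]
grip_width: 0.0005
grip_force: 6.8
```

Force is rising, so it's near the stop. I'll push slightly further.

Call:
jog_arm(rows=[[[-0.002,0,0],0,0],[[0,0,0],0,0],[[0,0,0],0,0]])

```text
time_s: 10.4
ee_pos: [0.6471, 0.0384, 0.0369]
eef_rot: [-3.142, -0.001, -2.992]
force: [-13.8, -0.6, 17.2]
grip_width: 0.0003
grip_force: 8.6
```

Call:
jog_arm(rows=[[[-0.002,0,0],0,0],[[0,0,0],0,0],[[0,0,0],0,0]])

```text
time_s: 10.65
ee_pos: [0.6475, 0.0385, 0.0369]
eef_rot: [3.141, -0.005, -2.992]
force: [-26.9, -3.3, 23.9]
grip_width: 0.0008
grip_force: 19.7
```

The jaw is hard against the end stop. I'll lift straight up.

Call:
jog_arm(rows=[[[0,0,-0.004],0,0],[[0,0,-0.006],0,0],[[0.002,0,-0.01],0,0],[[0.003,0,-0.02],0,0],[[0,0,-0.03],0,0],[[0,0,-0.03],0,0],[[0.02,0,-0.02],0,0],[[0.03,0,0],0,0],[[0.03,0,0],0,0],[[0.03,0,0],0,0],[[0.03,0,0],0,0],[[0,0,0],0,0]])

```text
time_s: 11.65
ee_pos: [0.5027, 0.0169, 0.1561]
eef_rot: [-3.142, -0.0, -2.993]
force: [0.2, 1.4, 0.4]
grip_width: 0.0002
grip_force: 0.0
```

```bash
python3 - <<'E'
from h import *
p=camera("scene");cv2.imwrite("pics/s4.png",p["image"][:,:,::-1])
for l,z in [("clamp_big_wall",.076),("clamp_big_paddle",.06),("casting_big_mid",.036),("casting_small_mid",.033)]:
    for r in spot_point(l,p)[:1]:
        u,v=r["at"][0]*512,r["at"][1]*384;print(l,round(r["p"],2),world(p,u,v,z).round(3),world(p,u,v).round(3))
print(get_obs()["ee_pos"],get_obs()["force"])
E
```

```text
clamp_big_wall 0.58 [0.657 0.034 0.076] [0.658 0.035 0.074]
clamp_big_paddle 0.67 [0.644 0.045 0.06 ] [0.644 0.046 0.06 ]
casting_big_mid 0.71 [0.484 0.012 0.036] [0.477 0.003 0.048]
casting_small_mid 0.72 [ 0.429 -0.135  0.033] [ 0.424 -0.14   0.045]
[0.50711966 0.0172999  0.1557813 ] [-0.36625721  0.75477935  0.12836189]
```

View pics/s4.png

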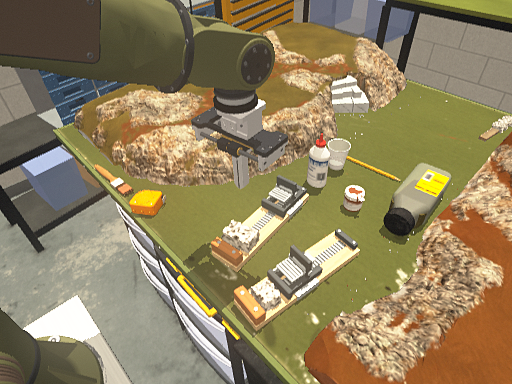

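The scene view shows the jaw back at the end stop (287,190) with the paddle up. Both castings, (240,234) and (268,295), and the other things are where they were.

Call:
jog_arm(rows=[[[0,0,0],0,0],[[0,0,0],0,0],[[0,0,0],0,0]])

```text
time_s: 12.15
ee_pos: [0.5065, 0.0173, 0.1553]
eef_rot: [3.142, -0.0, -2.992]
force: [-0.2, 0.7, -0.0]
grip_width: 0.0005
grip_force: 0.0
```

```bash
python3 -c "
from station import *
print(hand_in())"
```

```text
the job is handed in; nothing more can be done
None
```

The larger casting's clamp is open: its jaw is against the end stop, the paddle is up again, and the castings and everything around them look unmoved in the last picture; the job is handed in, but no verdict came back.

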